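# Unstack the stamp moulds and take out the cast stamp

### The job

Three pink casting moulds are stacked on the sloping wooden rack. Lift off the empty top mould and lay it flat, feet down, in the middle of the cork mat; then lift the amber resin stamp out of the mould below and stand it, fin up, in the middle of the steel bench block. Set both down, do not drop them, and leave the other two moulds in the rack and the things round about where they are.

Things in the scene. Friction and masses are not known exactly. Their poses are not given: they have to be found in the camera images.
- rack: fixed pale wooden drying rack, 110 x 84 mm; origin on the desk under its middle. Its face, 50 mm above the origin at the middle, slopes 30 degrees, rising toward its +x; the normal leans toward its -x (roughly toward the robot). Front stop 14 mm and side guides 9 mm high. The moulds stand on it, 30 mm apart along the normal
- mould_top: pink rigid mould plate, 100 (x) x 60 (y) mm, 120 g. Origin: centre of its feet's underside; z up its normal, x up the slope. Plate z=18 to 30 with plain sides; round cavity in the middle of its top, 39 wide, 7 deep. Foot ribs at the ends (x=+-37 to 45, y=+-25, z=0 to 18), open between them. End and corner lips to z=34 locate the next mould's feet, 2 mm clear. Top of the pile, empty
- mould_middle: pink rigid mould plate, 100 (x) x 60 (y) mm, 120 g. Origin: centre of its feet's underside; z up its normal, x up the slope. Plate z=18 to 30 with plain sides; round cavity in the middle of its top, 39 wide, 7 deep. Foot ribs at the ends (x=+-37 to 45, y=+-25, z=0 to 18), open between them. End and corner lips to z=34 locate the next mould's feet, 2 mm clear. Middle one, holds the stamp
- mould_bottom: pink rigid mould plate, 100 (x) x 60 (y) mm, 120 g. Origin: centre of its feet's underside; z up its normal, x up the slope. Plate z=18 to 30 with plain sides; round cavity in the middle of its top, 39 wide, 7 deep. Foot ribs at the ends (x=+-37 to 45, y=+-25, z=0 to 18), open between them. End and corner lips to z=34 locate the next mould's feet, 2 mm clear. Lowest one, empty
- stamp: amber cast resin stamp: a disc 36 mm wide and 10 mm thick with an upright grip fin on its back, 22 mm long (x), 10 mm thick (y), from z=10 to z=22 mm; origin at the centre of the disc's flat face (underside), z toward the fin. It sits loosely in the cavity of the middle mould, disc down, its top 3 mm below the mould above; 30 g
- cork_mat: cork mat 140 x 140 x 4 mm fixed on the desk; origin at the centre of its underside
- bench_block: polished steel bench block on a rubber base, 60 x 60 x 15 mm, loose; origin at the centre of its underside, flat top at z=15 mm
- tape_roll: roll of tape lying flat, 96 mm wide, 25 mm high, loose bystander; origin at the centre of its underside
- bead_pot: small clear pot of red beads with a white lid, 36 mm wide, 33 mm high, loose bystander; origin at the centre of its underside
- spool: spool of black thread, 30 mm wide, 32 mm high, loose bystander; origin at the centre of its underside
- glue_tube: white glue tube lying flat, 27 x 98 x 19 mm, loose bystander; origin at the centre of its underside
Things that resemble listed ones, but are neither listed nor needed, are in the scene too. Leave any purple look-alike of the mould_top alone.

How it is judged:
On the way, in this order (a step that is already met when the one before it is completed fails the run):
1. the top mould is lifted clear of the pile (z of mould_top in the frame of mould_middle above 0.06 m), for 0.1 s.
2. the top mould lies flat and let go on the cork mat (horizontal distance between mould_top and cork_mat below 0.035 m and z of mould_top in the frame of cork_mat between 0 and 0.008 m and angle between mould_top's own z axis and vertical below 0.1 rad and linear speed of mould_top below 0.01 m/s and contact force between the fingers and mould_top below 0.05 N), for 0.2 s.
3. the stamp is lifted clear of the mould below (z of stamp in the frame of mould_middle above 0.05 m), for 0.1 s.
At the end, for the whole second after the job is handed in: Top mould flat, feet down, centre within 35 mm of the mat's; stamp fin up on the block, within 15 mm of its centre; both level within 0.1 rad, released, at rest. Other moulds within 12 mm of their start, tape, pot, spool and glue tube within 20 mm, block within 20 mm (all of step 2 and horizontal distance between stamp and bench_block below 0.015 m and z of stamp in the frame of bench_block between 0.011 and 0.019 m and angle between stamp's own z axis and vertical below 0.1 rad and linear speed of stamp below 0.01 m/s and contact force between the fingers and stamp below 0.05 N and angular speed of each of mould_top, stamp below 0.1 rad/s and distance of each of mould_middle, mould_bottom from where it was at the start of the episode below 0.012 m and distance of each of tape_roll, bead_pot, spool, glue_tube from where it was at the start of the episode below 0.02 m); the robot touches nothing.
It fails at once if the top mould is dropped (let go more than 15 mm above the mat while off the pile) (z of mould_top in the frame of mould_middle above 0.045 m and z of mould_top in the frame of cork_mat above 0.019 m and contact force between the fingers and mould_top below 0.05 N).
It fails at once if the stamp is dropped (let go more than 15 mm above the block's top while out of the mould) (z of stamp in the frame of mould_middle above 0.04 m and z of stamp in the frame of bench_block above 0.03 m and contact force between the fingers and stamp below 0.05 N).
It fails at once if the middle or bottom mould is shifted by more than 20 mm (distance of any of mould_middle, mould_bottom from where it was at the start of the episode above 0.02 m).
It fails at once if the bench block, tape, pot, spool or glue tube is moved more than 20 mm (distance of any of bench_block, tape_roll, bead_pot, spool, glue_tube from where it was at the start of the episode above 0.02 m).
It also fails if it takes over 58 s, if anything falls off the work surface, if the arm or the gripper's body presses on something with over 40 N, if the wrist force passes 120 N, or if a joint passes its speed limit or range.

### The arm

A 6-joint arm with a two-finger parallel gripper is mounted at the origin on a cart in front of the work surface, level with it; the furniture and walls round the work are solid. World frame = base frame: x ahead of the robot, y to its left, z up, the work surface at z = 0. Lengths are in m, angles in rad, forces in N, time in s.
With the tool pointing down it reaches from about 0.25 to 0.725 m from the base axis. Payload 4 kg.
Tool frame: the origin (TCP) lies midway between the tips of the shut fingers; the grasp point (between the pads) lies 19 mm behind it; x points along the fingers, y is the direction in which the jaws open and shut, and the axes are right-handed (so a half turn about x gives the same grasp; the last joint's range is limited). The gripper opens to 85 mm and grips with 20 to 120 N. Pads are 22 mm wide; open, the fingers measure 114 mm over their backs; the gripper's body (76 mm by 85 mm) begins 54 mm behind the grasp point. The pads swing forward as they close: fully open they stand 13 mm farther back than shut.
Start: joints at [-1.304, 0.241, 0.005, 1.335, 0, 1.571], TCP at [0.132, -0.482, 0.231] pointing down, gripper open.
Joint ranges: [-2.72, 2.72], [-1.05, 1.87], [-1.09, 1.28], [-1.99, 2.15], [-1.42, 1.44], [-3.14, 3.14]. Speed limits (rad/s): [2.79, 2.79, 3.14, 3.14, 3.14, 3.14].

### API

Orientations are given as a unit quaternion [x, y, z, w].
In Python, from workcell import * gives the robot as it stands.
- The arm moves only by the tool play_rows, never from a script. Its argument "plan" is a list of rows, each a list of 7 numbers: the shift along the tool's x, y, z in mm, then the turn, a rotation vector about the tool's x, y, z in rad, then the closure, from -1 (fully open) to 1 (shut). In form: [[x, y, z, rx, ry, rz, grip], ...]. A call has 1 to 20 rows; each row shifts and turns the commanded pose from where the row before left it, along the tool's axes as they then stand; what a row does not reach is not made up. A row lasts 1/12 s, in which the tool goes at most 41.7 mm and 7.16 degrees, less where a joint would pass 70% of its speed; a pose out of reach is approached as far as the arm can. A call with a gripper value outside its range is refused whole. The fingers move at their own pace and stop on an object; the grip force is fixed at half the most. Time passes only in rows, so rows that do not move let the fingers close. It gives the time, the measured TCP pose, the force and the opening at its end, in the units of the state.
- get_obs(): the state, without advancing time (a new reading comes with each control period).
- camera(name): name is "scene" or "top"; returns a dict with "frame" (480x640x3 uint8, red, green, blue), "depth" (480x640 float32, m along the optical axis (not along the pixel's ray), 0 where there is no reading), "fx", "fy", "cx", "cy" (pixels), "distortion" ([k1, k2, p1, p2, k3] as OpenCV has them; the pictures are not rectified), "camera_from_world" (4x4, takes a point from world to camera coordinates). Camera axes: x right, y up, looking along -z (the intrinsics and any distortion apply to the point x, -y, -z); pixel columns grow to the right and rows downward; lengths in m; the calibration is good to about 2 mm. A picture is of the moment at which its call begins.
- job_done(): hands the job in, once; it reports no verdict.
Trained networks look in a picture, given as the dict that the camera call returned (one of the last four; its "shot" number tells which), for a name from the list of things; names that differ only in an ending like _2 or _b are one class to them, and where a whole thing is asked for, a point or a joint stands for the part that bears it (a point fixed in the world has none). Each returns a list of dicts, best first, with "confidence" (0 to 1); they miss things now and then, are a little off and sometimes report something else, mostly with a low value. They report only what shows in the picture. A call takes as long as a camera call. They do not tell look-alikes from the thing itself.
- search_frame(thing, picture): "centre" ([x, y, z] in m, in world coordinates, good to about 4 mm: the middle of the surface that is visible of it).
- pinpoint(thing, picture): "centre" ([x, y, z] in m, in world coordinates, good to about 4 mm: a listed point, or the origin of a listed thing).
The state is a dict: "clock": time; "joint_pos": joint angles; "joint_vel": joint speeds; "tau": joint torques, N m; "eef_pos": TCP position; "tool_rot": TCP orientation; "ft_force": force on the tool from outside, world axes, zero at the start; "ft_torque": the same for the moment, N m; "grip_width": finger opening in m.
Only numpy, scipy, OpenCV 4.12 (cv2) and the standard library are available. Lean on these libraries where they do the work, as an engineer would, in place of code of your own. Each camera call takes 0.05 s, during which the arm holds its last target. There are 200 camera calls.

## Working session

There is one attempt and no reset: what is moved stays moved. The work goes in short steps, Python scripts to look and compute and a tool call to move; the robot and the scene stay as the last step left them, time stands still between calls to the robot, and variables do not carry over. Pictures are saved under pics/ and viewed, about 8 in all and at most 12, crops included, and the job is handed in when it is done.

Besides the shell and the picture viewer there is one more tool, called by a JSON object that holds its "fn" and its "kwargs". play_rows: Moves the arm, as the interface text tells. Its arguments: {"type":"object","properties":{"plan":{"type":"array","items":{"type":"array","items":{"type":"number"}}}},"required":["plan"]}

```bash
mkdir -p pics
cat > h.py <<'E'
from workcell import *
import numpy as np, cv2
from scipy.spatial.transform import Rotation as R
np.set_printoptions(precision=4,suppress=True)
def save(p,n): cv2.imwrite('pics/'+n,p['frame'][:,:,::-1])
def cloud(p):
    K=np.array([[p['fx'],0,p['cx']],[0,p['fy'],p['cy']],[0,0,1.]])
    v,u=np.mgrid[:480,:640]
    n=cv2.undistortPoints(np.stack([u,v],-1).reshape(-1,1,2).astype(float),K,np.array(p['distortion'],float)).reshape(480,640,2)
    d=p['depth']; c=np.stack([n[...,0]*d,-n[...,1]*d,-d,np.ones_like(d)],-1)
    w=(c@np.linalg.inv(np.array(p['camera_from_world'])).T)[...,:3]
    w[d==0]=np.nan
    return w
E
cat > a.py <<'E'
from h import *
ims=[]
for c in ('scene','top'):
    p=camera(c); save(p,c+'0.png'); ims.append(p)
    np.savez(c+'0.npz',w=cloud(p),f=p['frame'])
    print(c,np.linalg.inv(p['camera_from_world'])[:3])
    for t in ['rack','mould_top','mould_middle','stamp','cork_mat','bench_block','tape_roll','bead_pot','spool','glue_tube']:
        print(t,[(np.round(r['centre'],3).tolist(),round(r['confidence'],2)) for r in pinpoint(t,p)][:4])
o=get_obs(); print(o)
E
python3 a.py
```

```text
scene [[-0.8155  0.2928 -0.4993 -0.0722]
 [-0.5787 -0.4266  0.695   0.8556]
 [-0.0095  0.8557  0.5174  0.7268]]
rack [([0.547, 0.269, 0.002], 0.81)]
mould_top [([0.51, 0.261, 0.1], 0.77), ([0.423, 0.149, -0.001], 0.64)]
mould_middle [([0.526, 0.269, 0.07], 0.58), ([0.547, 0.266, -0.004], 0.26)]
stamp [([0.514, 0.262, 0.094], 0.38)]
cork_mat [([0.455, -0.255, 0.002], 0.91)]
bench_block [([0.496, -0.037, 0.008], 0.73)]
tape_roll [([0.661, -0.136, 0.004], 0.49)]
bead_pot [([0.634, -0.27, 0.0], 0.49), ([0.495, -0.037, 0.005], 0.43)]
spool [([0.583, 0.423, 0.002], 0.71)]
glue_tube [([0.48, -0.424, 0.002], 0.51)]
top [[-0.0187  0.993  -0.1163  0.4085]
 [-0.9997 -0.02   -0.0108  0.0104]
 [-0.013   0.1161  0.9932  1.3998]]
rack [([0.54, 0.27, 0.004], 0.9), ([0.456, -0.248, 0.002], 0.59)]
mould_top [([0.51, 0.262, 0.101], 0.93), ([0.426, 0.149, 0.003], 0.75)]
mould_middle [([0.53, 0.266, 0.074], 0.7)]
stamp []
cork_mat [([0.454, -0.249, 0.0], 0.67)]
bench_block [([0.492, -0.042, 0.003], 0.92)]
tape_roll [([0.666, -0.136, -0.001], 0.58)]
bead_pot [([0.641, -0.272, -0.0], 0.68)]
spool []
glue_tube [([0.478, -0.421, -0.002], 0.72), ([0.54, 0.275, 0.0], 0.45)]
{'clock': 1.1, 'joint_pos': array([-1.304 ,  0.2406,  0.005 ,  1.3352, -0.    ,  1.5708]), 'joint_vel': array([-0.    , -0.0012, -0.0004,  0.001 , -0.0006, -0.0002]), 'tau': array([  0.0012, -37.2219,  25.2697,   0.0013,  -0.0001,  -0.    ]), 'eef_pos': array([ 0.1318, -0.4823,  0.2313]), 'tool_rot': array([-0.7008, -0.094 ,  0.7008, -0.094 ]), 'ft_force': array([-0.4156,  0.2147,  0.6597]), 'ft_torque': array([0.0215, 0.0112, 0.0074]), 'grip_width': 0.08536994297101622}
```

View pics/scene0.png

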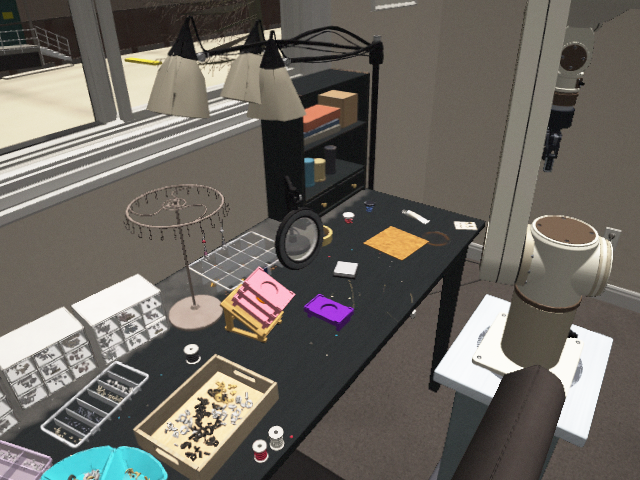

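View pics/top0.png

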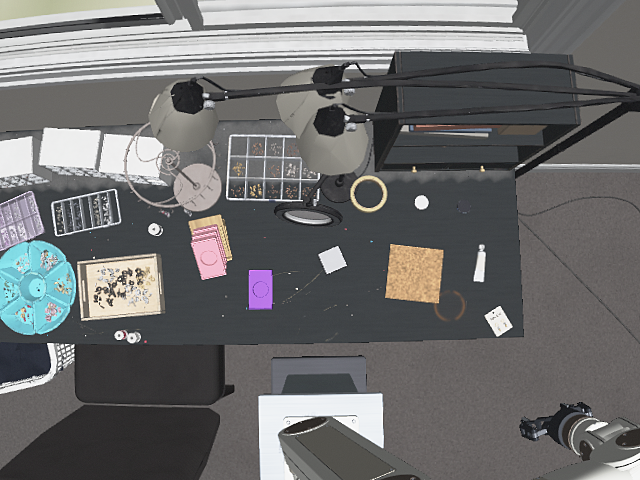

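Candidates for mould_top: the pink stack at scene (268,285) / top (210,250), and a purple plate at scene (330,310) / top (260,288). The description says pink, stacked and on the rack, so I choose the pink one. Next I fit its pose, check the crop and look for obstacles.

```bash
cat > b.py <<'E'
from h import *
S=np.load('scene0.npz');T=np.load('top0.npz')
for n,D in (('scene',S),('top',T)):
    w,f=D['w'],D['f'].astype(int); r,g,b=f[...,0],f[...,1],f[...,2]
    # pink
    m=(r-g>50)&(b-g>15)&(r>b+15)&(np.linalg.norm(w[...,:2]-[.51,.262],axis=-1)<.12)
    p=w[m]; print(n,'pink',m.sum())
    # plane with normal near 30deg: ransac
    best=None;rng=np.random.default_rng(0)
    for _ in range(800):
        a=p[rng.choice(len(p),3,False)];N=np.cross(a[1]-a[0],a[2]-a[0]);l=np.linalg.norm(N)
        if l<1e-5: continue
        N/=l;N*=np.sign(N[2])
        if abs(np.degrees(np.arccos(N[2]))-30)>8: continue
        h=(p-a[0])@N; k=(abs(h)<.002)
        if best is None or k.sum()>best[0]: best=(k.sum(),k)
    q=p[best[1]];c=q.mean(0);N=np.linalg.svd(q-c)[2][2];N*=np.sign(N[2])
    X=np.array([-N[0],-N[1],0]);X-=X@N*N;X/=np.linalg.norm(X);Y=np.cross(N,X)
    xy=np.stack([(q-c)@X,(q-c)@Y],1).astype(np.float32)
    (cx,cy),(s1,s2),an=cv2.minAreaRect(xy)
    print('tilt',np.degrees(np.arccos(N[2])),'N',N,'yawN',np.degrees(np.arctan2(X[1],X[0])),'rect ctr',c+cx*X+cy*Y,s1,s2,an)
    # mat & block
    mm=(r-b>50)&(np.linalg.norm(w[...,:2]-[.455,-.25],axis=-1)<.11)&(w[...,2]<.02)
    print('mat',cv2.minAreaRect(w[mm][:,:2].astype(np.float32)),np.median(w[mm],0))
    bb=(np.linalg.norm(w[...,:2]-[.494,-.04],axis=-1)<.05)&(w[...,2]>.009)&(w[...,2]<.03)
    print('block',cv2.minAreaRect(w[bb][:,:2].astype(np.float32)),np.median(w[bb],0))
    # obstacles
    k=(w[...,0]<.75)&(w[...,0]>.2)&(abs(w[...,1])<.55)&(w[...,2]>.06)
    q=w[k]
    key=np.floor(q/[.1,.1,.1]).astype(int)
    u,ct=np.unique(key,axis=0,return_counts=True)
    print([tuple((a/10).tolist())+(int(c_),) for a,c_ in zip(u,ct) if c_>15])
f=S['f'];cv2.imwrite('pics/crop.png',cv2.resize(f[240:350,200:370,::-1],None,fx=4.5,fy=4.5,interpolation=cv2.INTER_CUBIC))
E
python3 b.py
```

```text
scene pink 1083
tilt 30.411147914754526 N [-0.4951 -0.1055  0.8624] yawN 12.024018323038385 rect ctr [0.4971 0.2607 0.1262] 0.06143941357731819 0.09685656428337097 88.27987670898438
mat ((0.4493009150028229, -0.2518352270126343), (0.15515638887882233, 0.15611372888088226), 81.07563018798828) [ 0.4524 -0.2457  0.0052]
block ((0.4968554377555847, -0.03747052699327469), (0.05674648657441139, 0.06485982239246368), 23.619876861572266) [ 0.4933 -0.0319  0.0157]
[(0.4, 0.2, 0.0, 207), (0.4, 0.2, 0.1, 565), (0.5, -0.1, 0.0, 222), (0.5, -0.1, 0.1, 310), (0.5, 0.0, 0.0, 260), (0.5, 0.0, 0.1, 85), (0.5, 0.2, 0.0, 421), (0.5, 0.2, 0.1, 783), (0.5, 0.2, 0.2, 95), (0.5, 0.3, 0.0, 235), (0.5, 0.3, 0.1, 18), (0.5, 0.3, 0.2, 160), (0.6, -0.1, 0.1, 56), (0.6, -0.1, 0.2, 39), (0.6, -0.1, 0.4, 698), (0.6, -0.1, 0.5, 521), (0.6, 0.0, 0.0, 148), (0.6, 0.0, 0.1, 815), (0.6, 0.0, 0.2, 196), (0.6, 0.0, 0.4, 1035), (0.6, 0.0, 0.5, 94), (0.6, 0.1, 0.0, 46), (0.6, 0.1, 0.1, 52), (0.6, 0.1, 0.5, 32), (0.6, 0.2, 0.0, 21), (0.6, 0.2, 0.2, 175), (0.6, 0.2, 0.4, 736), (0.6, 0.2, 0.5, 889), (0.6, 0.3, 0.0, 43), (0.6,
[... 2464 characters left out ...]
 0.0, 376), (0.7, -0.3, 0.1, 124), (0.7, -0.3, 0.2, 596), (0.7, -0.3, 0.3, 78), (0.7, -0.3, 0.4, 512), (0.7, -0.3, 0.5, 313), (0.7, -0.2, 0.0, 122), (0.7, -0.2, 0.1, 148), (0.7, -0.2, 0.2, 265), (0.7, -0.2, 0.3, 161), (0.7, -0.2, 0.4, 171), (0.7, -0.2, 0.5, 555), (0.7, -0.1, 0.0, 20), (0.7, -0.1, 0.4, 118), (0.7, -0.1, 0.5, 1398), (0.7, 0.0, 0.4, 679), (0.7, 0.0, 0.5, 953), (0.7, 0.1, 0.4, 123), (0.7, 0.1, 0.5, 1046), (0.7, 0.1, 0.6, 238), (0.7, 0.2, 0.2, 84), (0.7, 0.2, 0.4, 70), (0.7, 0.2, 0.5, 1157), (0.7, 0.2, 0.6, 96), (0.7, 0.3, 0.0, 79), (0.7, 0.3, 0.1, 99), (0.7, 0.3, 0.2, 117), (0.7, 0.4, 0.0, 85), (0.7, 0.4, 0.1, 563), (0.7, 0.4, 0.2, 59), (0.7, 0.5, 0.0, 47), (0.7, 0.5, 0.1, 234)]
```

View pics/crop.png

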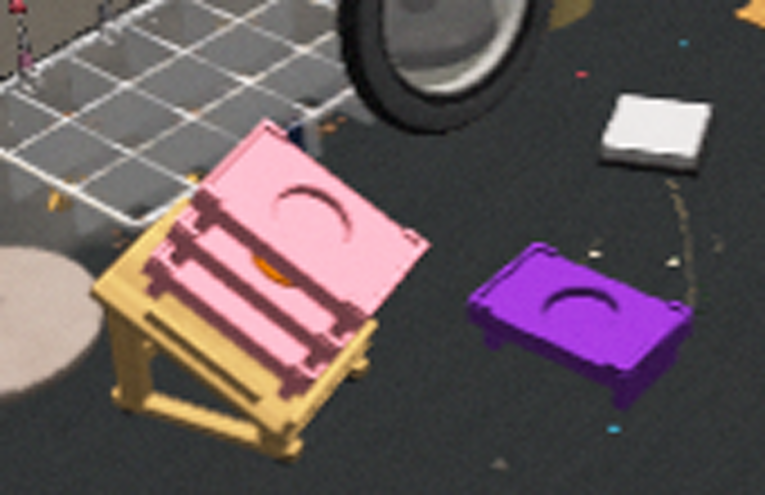

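The crop shows the pink stack on the rack, with the amber fin visible in the gap at crop (270,268), and the purple look-alike separate at (580,320). The choice is confirmed. Now I work out the first moves.

```bash
cat >> h.py <<'E'
TILT,YAW=np.radians(30),np.radians(11)
MX=np.array([np.cos(TILT)*np.cos(YAW),np.cos(TILT)*np.sin(YAW),np.sin(TILT)])
MN=np.array([-np.sin(TILT)*np.cos(YAW),-np.sin(TILT)*np.sin(YAW),np.cos(TILT)])
MY=np.cross(MN,MX)
SURF=np.array([.4978,.2607,.1260])
def tool(x,y):
    return R.from_matrix(np.stack([x,y,np.cross(x,y)],1))
def rel(cur_p,cur_R,p,Rt):
    "turn first (rotvec in tool), then shift in the new tool axes, mm"
    return (cur_R.inv()*Rt).as_rotvec(), Rt.inv().apply(np.array(p)-cur_p)*1000
def now():
    o=get_obs(); return np.array(o['eef_pos']),R.from_quat(o['tool_rot']),o
E
python3 - <<'E'
from h import *
p,r,o=now(); print(r.as_matrix())
for s in (1,-1):
    Rt=tool(-MN,s*MY); print(s,*rel(p,r,SURF+.11*MN,Rt),'world tgt',SURF+.11*MN)
T=np.load('top0.npz')['w'];S=np.load('scene0.npz')['w']
for w in(T,S):
    q=w[(abs(w[...,1]+.0)<.12)&(w[...,0]>.4)&(w[...,0]<.68)&(w[...,2]>.04)&(w[...,2]<.35)]
    for z0 in np.arange(.04,.34,.03):
        a=q[(q[:,2]>=z0)&(q[:,2]<z0+.03)]
        if len(a)>5: print(round(z0,2),len(a),'x',np.percentile(a[:,0],[1,50]),'y',np.percentile(a[:,1],[1,99]))
E
```

```text
[[-0.      0.2636 -0.9646]
 [-0.     -0.9646 -0.2636]
 [-1.     -0.      0.    ]]
1 [-2.9646 -0.0297  0.7944] [231.7178 659.5262 381.252 ] world tgt [0.4438 0.2502 0.2213]
-1 [0.0731 0.5234 0.0196] [ 231.7178 -659.5262 -381.252 ] world tgt [0.4438 0.2502 0.2213]
0.04 293 x [0.5783 0.5919] y [-0.0395  0.114 ]
0.07 233 x [0.5797 0.5978] y [-0.0526  0.0997]
0.1 232 x [0.5837 0.6012] y [-0.06    0.1034]
0.13 211 x [0.5881 0.6046] y [-0.0542  0.0975]
0.16 365 x [0.5958 0.6077] y [-0.0345  0.0768]
0.19 58 x [0.6071 0.6111] y [-0.002   0.0305]
0.22 217 x [0.6088 0.6365] y [-0.0222  0.0312]
0.04 465 x [0.5764 0.5921] y [-0.0409  0.1075]
0.07 523 x [0.5788 0.5974] y [-0.0533  0.106 ]
0.1 537 x [0.5827 0.6018] y [-0.0522  0.1056]
0.13 452 x [0.588  0.6053] y [-0.0465  0.0985]
0.16 301 x [0.594  0.6057] y [-0.0289  0.0778]
0.19 119 x [0.6062 0.6108] y [-0.0025  0.0351]
0.22 136 x [0.6064 0.6191] y [-0.0227  0.0355]
```

{"fn": "play_rows", "kwargs": {"plan": [[0,0,0,0.1,0,0,-1],[0,0,0,0,0,0,-1]]}}

```text
clock: 1.27
eef_pos: [0.1318, -0.4823, 0.2313]
tool_rot: [0.705, 0.058, -0.705, 0.058]
ft_force: [-0.6, 0.3, -0.2]
grip_width: 0.0855
```

Run:
```python
from h import *
p,r,o=now(); print(o['joint_pos'])
for s in (1,-1):
    Rt=tool(-MN,s*MY); print(s,*rel(p,r,SURF+.11*MN,Rt))
print(r.inv().apply(SURF+.11*MN-p)*1000)
```

```text
[-1.304   0.2406  0.005   1.3352  0.      1.6725]
1 [ 3.0095 -0.0108 -0.8064] [231.69   659.5136 381.2439]
-1 [-0.0262  0.5236 -0.007 ] [ 231.69   -659.5136 -381.2439]
[  10.0571 -671.2466 -428.1498]
```

{"fn": "play_rows", "kwargs": {"plan": [[0,0,0,-0.122,0,0,-1],[0,0,0,-0.122,0,0,-1],[0,0,0,-0.122,0,0,-1],[0,0,0,-0.122,0,0,-1],[0,0,0,-0.122,0,0,-1],[0,0,0,-0.122,0,0,-1],[0,0,0,-0.122,0,0,-1],[0,0,0,-0.122,0,0,-1],[0,0,0,-0.122,0,0,-1],[0,0,0,-0.122,0,0,-1],[0,0,0,-0.122,0,0,-1],[0,0,0,-0.122,0,0,-1],[0,0,0,-0.122,0,0,-1]]}}

```text
clock: 2.35
eef_pos: [0.1318, -0.4823, 0.2313]
tool_rot: [0.45, 0.545, -0.45, 0.545]
ft_force: [-0.3, -0.3, 0.2]
grip_width: 0.0851
```

Run:
```python
from h import *
p,r,o=now(); print(o['joint_pos'])
print(r.as_matrix(),r.inv().apply(SURF+.11*MN-p)*1000)
```

```text
[-1.304   0.2406  0.005   1.3352 -0.      0.0763]
[[-0.      0.9819  0.1894]
 [-0.      0.1894 -0.9819]
 [-1.     -0.      0.    ]] [  10.0267  445.0922 -660.159 ]
```

{"fn": "play_rows", "kwargs": {"plan": [[0,22,-33,0,0,0,-1],[0,22,-33,0,0,0,-1],[0,22,-33,0,0,0,-1],[0,22,-33,0,0,0,-1],[0,22,-33,0,0,0,-1],[0,22,-33,0,0,0,-1],[0,22,-33,0,0,0,-1],[0,22,-33,0,0,0,-1],[0,22,-33,0,0,0,-1],[0,22,-33,0,0,0,-1],[0,22,-33,0,0,0,-1],[0,22,-33,0,0,0,-1],[0,22,-33,0,0,0,-1],[0,22,-33,0,0,0,-1],[0,22,-33,0,0,0,-1],[0,22,-33,0,0,0,-1],[0,22,-33,0,0,0,-1],[0,22,-33,0,0,0,-1],[0,22,-33,0,0,0,-1],[0,22,-33,0,0,0,-1]]}}

```text
clock: 4.02
eef_pos: [0.4454, 0.2486, 0.2313]
tool_rot: [0.452, 0.544, -0.452, 0.544]
ft_force: [0.6, 0.0, 0.1]
grip_width: 0.0853
```

{"fn": "play_rows", "kwargs": {"plan": [[0,0,0,-0.122,0,0,-1],[0,0,0,-0.122,0,0,-1],[0,0,0,-0.122,0,0,-1],[0,0,0,-0.122,0,0,-1],[0,0,0,-0.122,0,0,-1],[0,0,0,-0.122,0,0,-1],[0,0,0,-0.122,0,0,-1],[0,0,0,-0.122,0,0,-1],[0,0,0,-0.122,0,0,-1],[0,0,0,-0.122,0,0,-1],[0,0,0,-0.122,0,0,-1],[0,0,0,-0.122,0,0,-1],[0,0,0,-0.122,0,0,-1]]}}

```text
clock: 5.1
eef_pos: [0.4451, 0.2464, 0.2313]
tool_rot: [-0.073, 0.703, 0.073, 0.703]
ft_force: [-0.6, -0.2, 0.2]
grip_width: 0.0853
```

Run:
```python
from h import *
p,r,o=now(); print(o['joint_pos'],p)
print(*rel(p,r,SURF+.06*MN,tool(-MN,MY)))
```

```text
[ 0.5057  0.258   0.0279  1.3407 -0.      0.2999] [0.4451 0.2464 0.2313]
[ 0.0135 -0.5236 -0.0036] [58.424   3.9446 -5.4753]
```

{"fn": "play_rows", "kwargs": {"plan": [[0,0,0,0.003,-0.105,0,-1],[0,0,0,0.003,-0.105,0,-1],[0,0,0,0.003,-0.105,0,-1],[0,0,0,0.003,-0.105,0,-1],[0,0,0,0,-0.104,0,-1],[10,4,-5,0,0,0,-1],[20,0,0,0,0,0,-1],[0,0,0,0,0,0,-1]]}}

```text
clock: 5.77
eef_pos: [0.4533, 0.2515, 0.2001]
tool_rot: [-0.047, 0.499, 0.081, 0.861]
ft_force: [-0.8, 0.5, -0.7]
grip_width: 0.0854
```

Run:
```python
from h import *
p,r,o=now(); print(o['joint_pos'],p)
print(*rel(p,r,SURF-.028*MN,tool(-MN,MY)))
q=camera('scene'); save(q,'s1.png')
cv2.imwrite('pics/c1.png',cv2.resize(q['frame'][200:360,180:380,::-1],None,fx=4,fy=3.7,interpolation=cv2.INTER_CUBIC))
```

```text
[ 0.6321 -0.0325 -0.5316  0.5944 -0.2154  0.3914] [0.4533 0.2515 0.2001]
[-0.0033 -0.0033  0.0022] [114.8625   0.4948   2.3471]
```

View pics/c1.png

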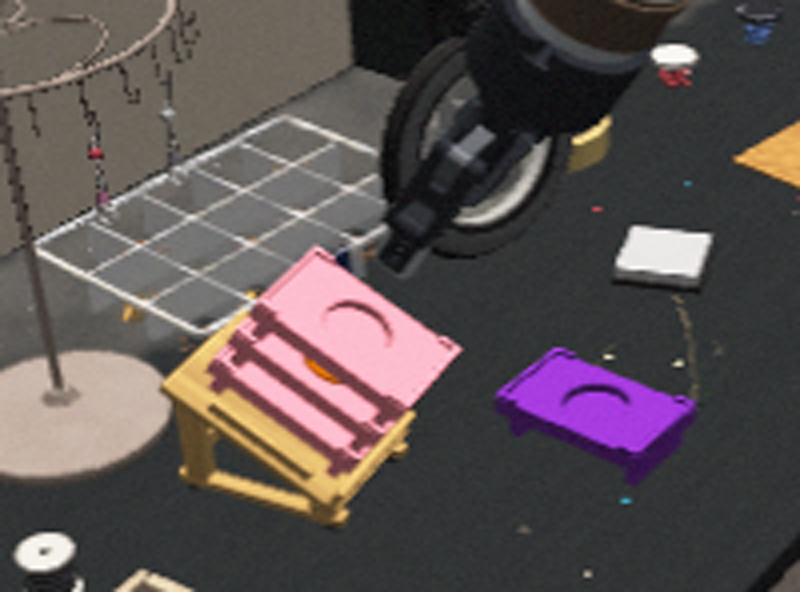

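The view shows the open fingers at crop (400,240) and (350,250), above the pink plate at (345,340) and aligned with its sides. I advance along the normal and close.

{"fn": "play_rows", "kwargs": {"plan": [[20,0,2,0,0,0,-1],[20,0,0,0,0,0,-1],[20,0.5,0,0,0,0,-1],[20,0,0,0,0,0,-1],[15,0,0,0,0,0,-1],[12,0,0,0,0,0,-1],[8,0,0,0,0,0,-1],[0,0,0,0,0,0,-1]]}}

```text
clock: 6.48
eef_pos: [0.5133, 0.2638, 0.1033]
tool_rot: [-0.046, 0.498, 0.081, 0.862]
ft_force: [1.1, 0.2, -0.7]
grip_width: 0.0854
```

{"fn": "play_rows", "kwargs": {"plan": [[0,0,0,0,0,0,1],[0,0,0,0,0,0,1],[0,0,0,0,0,0,1],[0,0,0,0,0,0,1],[0,0,0,0,0,0,1],[0,0,0,0,0,0,1],[0,0,0,0,0,0,1],[0,0,0,0,0,0,1]]}}

```text
clock: 7.15
eef_pos: [0.5132, 0.2642, 0.1057]
tool_rot: [-0.045, 0.497, 0.081, 0.863]
ft_force: [-4.4, -2.1, 6.6]
grip_width: 0.0589
```

{"fn": "play_rows", "kwargs": {"plan": [[-3,0,0,0,0,0,1],[-4,0,0,0,0,0,1],[-5,0,0,0,0,0,1],[-6,0,0,0,0,0,1],[-8,0,0,0,0,0,1],[-10,0,0,0,0,0,1],[-10,0,0,0,0,0,1],[-15,0,0,0,0,0,1],[-20,0,0,0,0,0,1],[-20,0,0,0,0,0,1],[0,0,0,0,0,0,1],[0,0,0,0,0,0,1]]}}

```text
clock: 8.15
eef_pos: [0.4637, 0.2552, 0.1937]
tool_rot: [-0.045, 0.496, 0.082, 0.863]
ft_force: [0.6, -0.3, -2.6]
grip_width: 0.0584
```

Run:
```python
from h import *
q=camera('scene'); save(q,'s2.png'); np.savez('s2.npz',w=cloud(q),f=q['frame'])
cv2.imwrite('pics/c2.png',cv2.resize(q['frame'][200:360,180:380,::-1],None,fx=4,fy=3.7,interpolation=cv2.INTER_CUBIC))
p,r,o=now();print(p,r.as_matrix(),o['joint_pos'],o['ft_force'])
# upright pose keeping yaw over the current spot
Y=np.array([-np.sin(YAW),np.cos(YAW),0]);print(*rel(p,r,[.457,-.249,.2],tool(np.array([0,0,-1.]),Y)))
```

```text
[0.4634 0.2547 0.1923] [[ 0.4923 -0.1849  0.8505]
 [ 0.0954  0.9828  0.1584]
 [-0.8652  0.0031  0.5015]] [ 0.6235 -0.0065 -0.5319  0.5608 -0.2116  0.386 ] [ 0.5688  0.3857 -1.6836]
[-0.0067  0.5253 -0.0015] [  -7.7114 -493.2646 -102.3538]
```

View pics/c2.png

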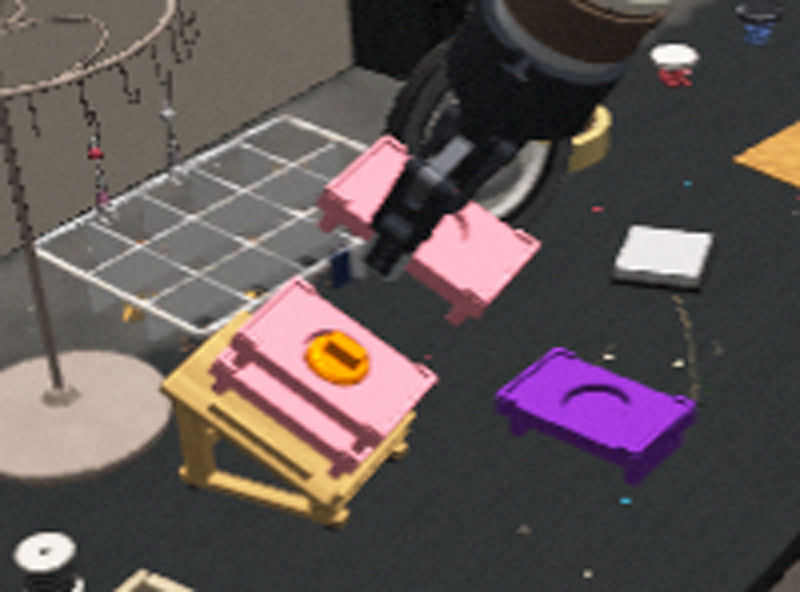

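The top mould is lifted and level in the jaws at crop (430,220). The stamp is uncovered at (337,357), with its fin roughly along the mould's x, and the lower moulds are undisturbed. I carry the mould to the mat.

{"fn": "play_rows", "kwargs": {"plan": [[-15,0,0,0,0.105,0,1],[-10,0,0,0,0.105,0,1],[0,0,0,0,0.105,0,1],[0,0,0,0,0.105,0,1],[0,0,0,-0.007,0.105,0,1],[0,-20,-4,0,0,0,1],[0,-33,-7,0,0,0,1],[0,-33,-7,0,0,0,1],[0,-33,-7,0,0,0,1],[0,-33,-7,0,0,0,1],[0,-33,-7,0,0,0,1],[0,-33,-7,0,0,0,1],[0,-33,-7,0,0,0,1],[0,-33,-7,0,0,0,1],[0,-33,-7,0,0,0,1],[0,-33,-7,0,0,0,1],[0,-33,-7,0,0,0,1],[0,-33,-7,0,0,0,1],[0,-33,-7,0,0,0,1],[0,-20,-4,0,0,0,1]]}}

```text
clock: 9.87
eef_pos: [0.4442, -0.2304, 0.211]
tool_rot: [-0.066, 0.704, 0.068, 0.703]
ft_force: [0.6, 0.3, -1.6]
grip_width: 0.0586
```

Run:
```python
from h import *
p,r,o=now();print(p,r.as_matrix(),o['joint_pos'],o['ft_force'],o['grip_width'])
Y=np.array([-np.sin(YAW),np.cos(YAW),0]);print(*rel(p,r,[.457,-.249,.02],tool(np.array([0,0,-1.]),Y)))
for c in('scene','top'):
    q=camera(c);w=cloud(q);f=q['frame'].astype(int);a,g,b=f[...,0],f[...,1],f[...,2]
    m=(a-g>50)&(b-g>15)&(a>b+15)&(np.linalg.norm(w[...,:2]-p[:2],axis=-1)<.09)
    h=w[m]; A=h[abs(h[:,2]-np.median(h[:,2]))<.006]
    n=np.linalg.svd(A-A.mean(0))[2][2]; print(c,m.sum(),'median',np.median(A,0),'normal',n*np.sign(n[2]),'ctr',cv2.minAreaRect(h[:,:2].astype(np.float32)),np.percentile(h[:,2],[1,5,50,99]))
    save(q,c+'3.png')
```

```text
[ 0.4442 -0.2304  0.211 ] [[-0.0017 -0.1884  0.9821]
 [ 0.0015  0.9821  0.1885]
 [-1.      0.0018 -0.0014]] [-0.4788  0.253  -0.0322  1.2878  0.0005 -0.6684] [ 0.631   0.2705 -1.5897] 0.058576330604283626
[-0.0024 -0.0014 -0.0018] [190.9782 -20.7      8.9839]
scene 114 median [ 0.4183 -0.2275  0.2384] normal [ 0.0153 -0.0098  0.9998] ctr ((0.4390484690666199, -0.2302101105451584), (0.10019943863153458, 0.05604277551174164), 15.053372383117676) [0.2302 0.2321 0.2383 0.2431]
top 4 median [ 0.4392 -0.2104  0.2402] normal [ 0.0102 -0.0464  0.9989] ctr ((0.4370870590209961, -0.2076948583126068), (0.09789140522480011, 0.014068626798689365), 6.8502373695373535) [0.2399 0.2399 0.2402 0.2408]
```

{"fn": "play_rows", "kwargs": {"plan": [[15,-10,7,0,0,0,1],[25,-10,7,-0.002,-0.0015,0,1],[30,0,0,0,0,0,1],[30,0,0,0,0,0,1],[30,0,0,0,0,0,1],[25,0,0,0,0,0,1],[20,0,0,0,0,0,1],[12,0,0,0,0,0,1],[6,0,0,0,0,0,1],[2,0,0,0,0,0,1],[0,0,0,0,0,0,1],[0,0,0,0,0,0,1]]}}

```text
clock: 10.97
eef_pos: [0.4632, -0.2435, 0.0182]
tool_rot: [-0.068, 0.703, 0.069, 0.705]
ft_force: [0.3, -0.2, -2.1]
grip_width: 0.0586
```

{"fn": "play_rows", "kwargs": {"plan": [[2,0,0,0,0,0,1],[2,0,0,0,0,0,1],[0,0,0,0,0,0,1],[0,0,0,0,0,0,1]]}}

```text
clock: 11.3
eef_pos: [0.4625, -0.2435, 0.0139]
tool_rot: [-0.068, 0.703, 0.069, 0.704]
ft_force: [0.1, 0.5, -2.3]
grip_width: 0.0587
```

{"fn": "play_rows", "kwargs": {"plan": [[2,0,0,0,0,0,1],[2,0,0,0,0,0,1],[0,0,0,0,0,0,1],[0,0,0,0,0,0,1]]}}

```text
clock: 11.63
eef_pos: [0.4622, -0.2433, 0.0094]
tool_rot: [-0.068, 0.703, 0.07, 0.704]
ft_force: [0.1, -1.2, -1.3]
grip_width: 0.0589
```

{"fn": "play_rows", "kwargs": {"plan": [[1,0,0,0,0,0,1],[1,0,0,0,0,0,1],[0,0,0,0,0,0,1],[0,0,0,0,0,0,1]]}}

```text
clock: 11.97
eef_pos: [0.4626, -0.2434, 0.0085]
tool_rot: [-0.068, 0.703, 0.069, 0.705]
ft_force: [-2.1, 1.1, 4.7]
grip_width: 0.0589
```

{"fn": "play_rows", "kwargs": {"plan": [[0,0,0,0,0,0,0],[0,0,0,0,0,0,-0.5],[0,0,0,0,0,0,-1],[0,0,0,0,0,0,-1],[0,0,0,0,0,0,-1],[0,0,0,0,0,0,-1],[0,0,0,0,0,0,-1],[0,0,0,0,0,0,-1],[-10,0,0,0,0,0,-1],[-20,0,0,0,0,0,-1],[-30,0,0,0,0,0,-1],[-40,0,0,0,0,0,-1],[-40,0,0,0,0,0,-1],[-40,0,0,0,0,0,-1],[-20,0,0,0,0,0,-1],[0,0,0,0,0,0,-1]]}}

```text
clock: 13.3
eef_pos: [0.4652, -0.2455, 0.2148]
tool_rot: [-0.07, 0.7, 0.067, 0.708]
ft_force: [1.0, 0.2, 0.6]
grip_width: 0.0857
```

```bash
cat > st.py <<'E'
from h import *
p,r,o=now();print(p,r.as_matrix(),o['joint_pos'])
for c in('scene','top'):
    q=camera(c);w=cloud(q);f=q['frame'].astype(int);a,g,b=f[...,0],f[...,1],f[...,2]
    save(q,c+'4.png'); np.savez(c+'4.npz',w=w,f=q['frame'])
    pk=(a-g>50)&(b-g>15)&(a>b+15)
    h=w[pk&(np.linalg.norm(w[...,:2]-[.457,-.249],axis=-1)<.09)]
    if len(h): print(c,len(h),'mould on mat',np.median(h,0),cv2.minAreaRect(h[:,:2].astype(np.float32)))
    am=(a-b>90)&(a-g>25)&(np.linalg.norm(w[...,:2]-[.51,.26],axis=-1)<.05)&(w[...,2]>.07)
    v,u=np.where(am);s=w[am];print('stamp px',am.sum(),u.mean(),v.mean())
    # middle mould plane
    m=w[pk&(np.linalg.norm(w[...,:2]-[.51,.26],axis=-1)<.09)]
    z0=(m-(SURF-.03*MN))@MN; k=m[abs(z0)<.003]; print('midplane offs',np.median(z0[abs(z0)<.006]))
    xy=np.stack([(k-SURF)@MX,(k-SURF)@MY],1).astype(np.float32); print('mid rect',cv2.minAreaRect(xy))
    hs=(s-(SURF-.03*MN))@MN; S=np.stack([(s-SURF)@MX,(s-SURF)@MY],1)*1000
    print('stamp h pct',np.percentile(hs*1000,[5,50,95,99]),'disc rect',cv2.minAreaRect(S.astype(np.float32)))
    fi=S[hs>.010]; print('fin n',len(fi),fi.mean(0),cv2.minAreaRect(fi.astype(np.float32)) if len(fi)>4 else '')
    cv2.imwrite('pics/st_%s.png'%c,cv2.resize(q['frame'][max(0,int(v.mean())-30):int(v.mean())+30,int(u.mean())-40:int(u.mean())+40,::-1],None,fx=9,fy=9,interpolation=cv2.INTER_CUBIC))
A=cv2.imread('pics/st_scene.png');B=cv2.imread('pics/st_top.png')
cv2.imwrite('pics/st.png',cv2.resize(np.hstack([A,B]),(800,300)))
E
python3 st.py
```

```text
[ 0.4652 -0.2455  0.2148] [[ 0.0124 -0.1933  0.9811]
 [-0.0035  0.9811  0.1934]
 [-0.9999 -0.0058  0.0115]] [-0.4871  0.2895  0.027   1.2958  0.0027 -0.6817]
scene 238 mould on mat [ 0.4617 -0.2457  0.0351] ((0.45824190974235535, -0.24368545413017273), (0.09835600107908249, 0.06325730681419373), 10.868422508239746)
stamp px 194 264.32474226804123 296.9020618556701
midplane offs 0.0005510057706126899
mid rect ((-0.0005070380866527557, -0.0005525238811969757), (0.060479406267404556, 0.09486991167068481), 89.64326477050781)
stamp h pct [-3.0042  3.6188 16.4146 17.0902] disc rect ((-15.643379211425781, -2.1081008911132812), (67.70181274414062, 40.85224533081055), 4.696632385253906)
fin n 45 [-2.7135  1.2334] ((-2.6590638160705566, -1.3305535316467285), (13.643389701843262, 20.57418441772461), 84.9383316040039)
top 3 mould on mat [ 0.4121 -0.2289  0.0363] ((0.45942580699920654, -0.23893852531909943), (0.00663275271654129, 0.10661581158638), 75.56474304199219)
stamp px 157 209.2420382165605 252.54777070063693
midplane offs 4.66086281418451e-05
mid rect ((0.0005925558507442474, -5.910545587539673e-05), (0.0579390712082386, 0.10013159364461899), 89.3774185180664)
stamp h pct [-3.9059  2.6496 16.0721 17.9372] disc rect ((2.2032575607299805, 0.31400108337402344), (34.225013732910156, 33.07877731323242), 73.77816772460938)
fin n 38 [1.8376 0.5236] ((0.8518991470336914, 1.1431331634521484), (10.229654312133789, 21.203989028930664), 88.08807373046875)
```

View pics/st.png

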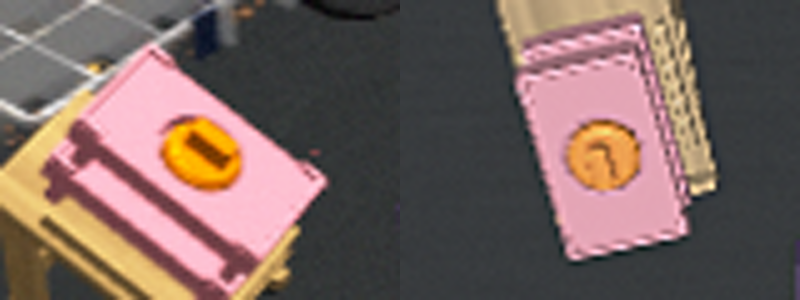

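The mould lies flat on the mat with its centre at about (0.459, -0.243). In the crop the stamp fin lies along the mould's long axis at (205,150), centred on the middle mould. I go back for the stamp.

Run:
```python
from h import *
p,r,o=now()
G=SURF-.03*MN-.001*MX+.0005*MY
t=G+.08*MN;print(G,t); print(r.inv().apply(t-p)*1000, rel(p,r,t,tool(-MN,MY))[0])
```

```text
[0.5116 0.2639 0.0995] [0.4723 0.2563 0.1688]
[ 40.9051 489.0614 106.0392] [ 0.0025 -0.5194 -0.0008]
```

{"fn": "play_rows", "kwargs": {"plan": [[0,20,4,0,0,0,-1],[0,33,7,0,0,0,-1],[0,33,7,0,0,0,-1],[0,33,7,0,0,0,-1],[0,33,7,0,0,0,-1],[0,33,7,0,0,0,-1],[0,33,7,0,0,0,-1],[0,33,7,0,0,0,-1],[0,33,7,0,0,0,-1],[0,33,7,0,0,0,-1],[0,33,7,0,0,0,-1],[0,33,7,0,0,0,-1],[0,33,7,0,0,0,-1],[0,33,7,0,0,0,-1],[0,33,7,0,0,0,-1],[0,7,4,0,0,0,-1]]}}

```text
clock: 14.73
eef_pos: [0.4699, 0.2603, 0.2065]
tool_rot: [-0.069, 0.704, 0.071, 0.703]
ft_force: [0.3, -1.5, 0.1]
grip_width: 0.0857
```

{"fn": "play_rows", "kwargs": {"plan": [[0,0,0,0,-0.104,0,-1],[0,0,0,0,-0.104,0,-1],[0,0,0,0,-0.104,0,-1],[0,0,0,0,-0.104,0,-1],[0,0,0,0,-0.104,0,-1],[0,0,0,0,0,0,-1],[0,0,0,0,0,0,-1]]}}

```text
clock: 15.32
eef_pos: [0.4684, 0.2545, 0.2056]
tool_rot: [-0.049, 0.502, 0.084, 0.859]
ft_force: [1.6, 0.8, 1.3]
grip_width: 0.0853
```

Run:
```python
from h import *
p,r,o=now()
G=SURF-.03*MN-.001*MX+.0005*MY
print(p,*rel(p,r,G+.006*MN,tool(-MN,MY)))
```

```text
[0.4684 0.2545 0.2056] [ 0.0033 -0.0098 -0.0011] [107.9789   0.9533 -14.8129]
```

{"fn": "play_rows", "kwargs": {"plan": [[10,1,-15,0.003,-0.01,-0.001,-1],[25,0,0,0,0,0,-1],[25,0,0,0,0,0,-1],[15,0,0,0,0,0,-1],[12,0,0,0,0,0,-1],[0,0,0,0,0,0,-1],[0,0,0,0,0,0,-1]]}}

```text
clock: 15.9
eef_pos: [0.504, 0.2641, 0.1265]
tool_rot: [-0.046, 0.495, 0.083, 0.864]
ft_force: [-1.1, 0.0, 0.1]
grip_width: 0.0854
```

Run:
```python
from h import *
p,r,o=now()
G=SURF-.03*MN-.001*MX+.0005*MY
print(p,*rel(p,r,G+.006*MN,tool(-MN,MY)))
```

```text
[0.504  0.2641 0.1265] [-0.0028  0.0071 -0.0015] [21.1148 -1.6244 -7.0924]
```

{"fn": "play_rows", "kwargs": {"plan": [[5,-1.5,-7,0,0.005,0,-1],[10,0,0,0,0,0,-1],[3,0,0,0,0,0,-1],[0,0,0,0,0,0,-1],[0,0,0,0,0,0,-1]]}}

```text
clock: 16.32
eef_pos: [0.5051, 0.2626, 0.1071]
tool_rot: [-0.047, 0.497, 0.084, 0.863]
ft_force: [-0.1, 0.2, 0.5]
grip_width: 0.0854
```

Run:
```python
from h import *
p,r,o=now()
G=SURF-.03*MN-.001*MX+.0005*MY
print(p,*rel(p,r,G+.006*MN,tool(-MN,MY)))
q=camera('scene'); 
cv2.imwrite('pics/c5.png',cv2.resize(q['frame'][240:340,210:330,::-1],None,fx=6,fy=6,interpolation=cv2.INTER_CUBIC))
```

```text
[0.5051 0.2626 0.1071] [-0.0017  0.0028 -0.002 ] [3.8891 0.0207 1.9526]
```

View pics/c5.png

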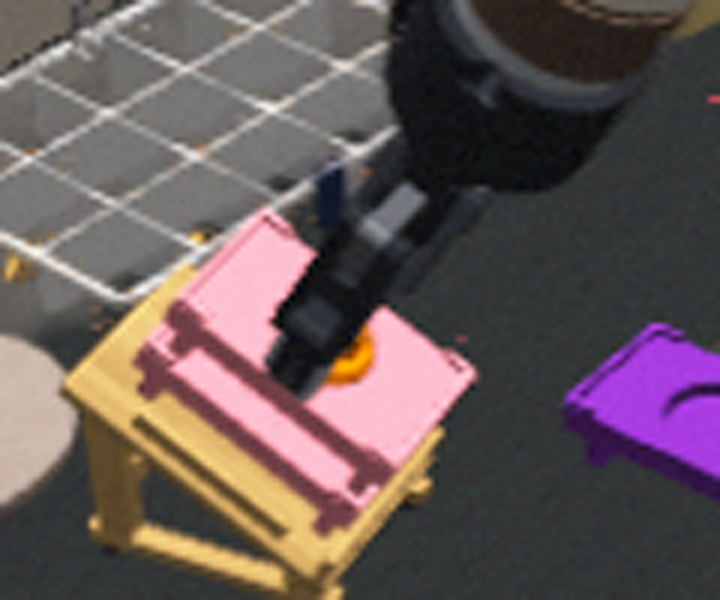

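The fingers straddle the stamp at (345,360), with clear space around. I advance 4 mm and close.

{"fn": "play_rows", "kwargs": {"plan": [[2,0,2,0,0,0,-1],[2,0,0,0,0,0,-0.5],[0,0,0,0,0,0,0],[0,0,0,0,0,0,0.3],[0,0,0,0,0,0,0.4],[0,0,0,0,0,0,0.5],[0,0,0,0,0,0,0.5],[0,0,0,0,0,0,0.5],[0,0,0,0,0,0,0.5]]}}

```text
clock: 17.12
eef_pos: [0.5088, 0.2634, 0.1048]
tool_rot: [-0.046, 0.496, 0.084, 0.863]
ft_force: [-0.7, -0.1, -0.2]
grip_width: 0.0215
```

Run:
```python
from h import *
p,r,o=now()
G=SURF-.03*MN-.001*MX+.0005*MY
print(p,*rel(p,r,G+.006*MN,tool(-MN,MY)))
```

```text
[0.5088 0.2634 0.1048] [-0.0018  0.0032 -0.0021] [ 0.0064 -0.0282 -0.1753]
```

{"fn": "play_rows", "kwargs": {"plan": [[0,0,0,0,0,0,0.6],[0,0,0,0,0,0,0.7],[0,0,0,0,0,0,0.8],[0,0,0,0,0,0,1],[0,0,0,0,0,0,1],[0,0,0,0,0,0,1],[0,0,0,0,0,0,1],[0,0,0,0,0,0,1]]}}

```text
clock: 17.78
eef_pos: [0.5087, 0.2633, 0.1049]
tool_rot: [-0.046, 0.496, 0.084, 0.863]
ft_force: [-3.0, -1.7, 5.2]
grip_width: 0.0081
```

Gripped at about 8 mm, against a nominal 10 mm fin; the mould read about 1.5 mm low too. I lift along the normal.

{"fn": "play_rows", "kwargs": {"plan": [[-2,0,0,0,0,0,1],[-3,0,0,0,0,0,1],[-4,0,0,0,0,0,1],[-6,0,0,0,0,0,1],[-10,0,0,0,0,0,1],[-15,0,0,0,0,0,1],[-20,0,0,0,0,0,1],[-20,0,0,0,0,0,1],[-20,0,0,0,0,0,1],[0,0,0,0,0,0,1],[0,0,0,0,0,0,1]]}}

```text
clock: 18.7
eef_pos: [0.4598, 0.2542, 0.1933]
tool_rot: [-0.046, 0.495, 0.084, 0.864]
ft_force: [-0.1, -0.5, -0.8]
grip_width: 0.0082
```

Run:
```python
from h import *
p,r,o=now();print(p)
q=camera('scene'); w=cloud(q);f=q['frame'].astype(int);a,g,b=f[...,0],f[...,1],f[...,2]
am=(a-b>90)&(a-g>25)&(np.linalg.norm(w-p,axis=-1)<.05);s=w[am]
L=r.inv().apply(s-p)*1000; print(len(s),np.percentile(L,[2,50,98],axis=0))
cv2.imwrite('pics/c6.png',cv2.resize(q['frame'][220:340,210:350,::-1],None,fx=5,fy=5,interpolation=cv2.INTER_CUBIC))
Y=np.array([-np.sin(YAW),np.cos(YAW),0]);print(rel(p,r,[.4965,-.038,.2],tool(np.array([0,0,-1.]),Y)))
```

```text
[0.4598 0.2542 0.1933]
130 [[ -8.0655  -5.464  -16.0182]
 [  4.5882  11.3031  -1.7799]
 [ 11.4698  17.5811  16.025 ]]
(array([-0.0011,  0.5304, -0.0044]), array([  -6.6513, -293.7966,  -19.7256]))
```

View pics/c6.png

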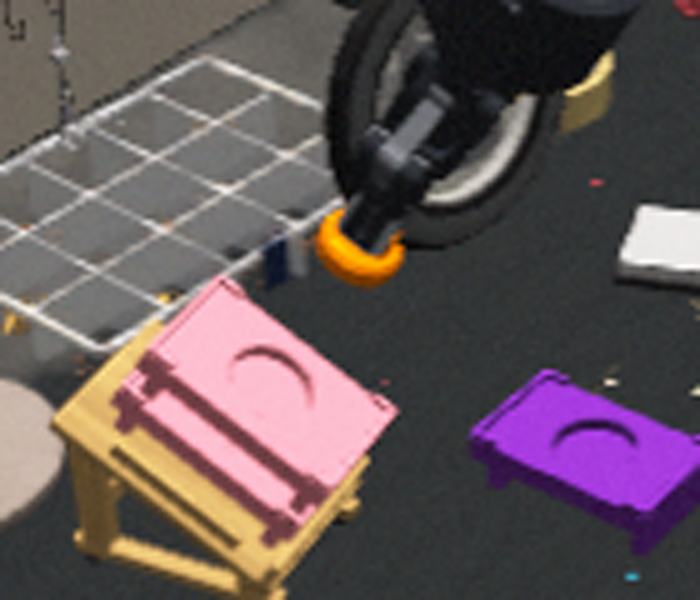

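The stamp is held level in the jaws at crop (360,250). The middle mould is empty and in place, and the block is ahead at (665,245). I carry the stamp to the block.

{"fn": "play_rows", "kwargs": {"plan": [[-10,0,0,0,0.106,0,1],[-5,0,0,0,0.106,0,1],[0,0,0,0,0.106,0,1],[0,0,0,0,0.106,0,1],[0,0,0,0,0.106,-0.004,1],[0,-15,-1,0,0,0,1],[0,-30,-2,0,0,0,1],[0,-30,-2,0,0,0,1],[0,-30,-2,0,0,0,1],[0,-30,-2,0,0,0,1],[0,-30,-2,0,0,0,1],[0,-30,-2,0,0,0,1],[0,-30,-2,0,0,0,1],[0,-30,-2,0,0,0,1],[0,-24,-2,0,0,0,1],[0,-15,-1,0,0,0,1],[0,0,0,0,0,0,1],[0,0,0,0,0,0,1]]}}

```text
clock: 20.25
eef_pos: [0.4885, -0.041, 0.2036]
tool_rot: [-0.067, 0.706, 0.066, 0.702]
ft_force: [0.0, 0.2, -0.0]
grip_width: 0.0079
```

```bash
cat > bl.py <<'E'
from h import *
p,r,o=now();print(p,o['ft_force'],r.as_matrix()[:,0])
for c in('scene','top'):
    q=camera(c);w=cloud(q);f=q['frame'].astype(int);a,g,b=f[...,0],f[...,1],f[...,2]
    am=(a-b>90)&(a-g>25)&(np.linalg.norm(w-p,axis=-1)<.05);s=w[am]
    if len(s): print(c,len(s),'stamp pct',np.percentile(s,[2,50,98],axis=0).tolist())
    bb=(np.linalg.norm(w[...,:2]-[.4965,-.038],axis=-1)<.048)&(w[...,2]>.012)&(w[...,2]<.019)&(a-b<30)
    print('block',cv2.minAreaRect(w[bb][:,:2].astype(np.float32)),np.median(w[bb],0),'pinpoint',[(x['centre'],x['confidence']) for x in pinpoint('bench_block',q)][:1],[(x['centre'],x['confidence']) for x in pinpoint('stamp',q)][:1])
    save(q,c+'7.png')
Y=np.array([-np.sin(YAW),np.cos(YAW),0]);print(rel(p,r,[.4965,-.038,.03],tool(np.array([0,0,-1.]),Y)))
E
python3 bl.py
```

```text
[ 0.4885 -0.041   0.2036] [ 0.0148  0.1989 -0.0173] [-0.0052 -0.0012 -1.    ]
scene 84 stamp pct [[0.4712401850463528, -0.04777089872590521, 0.19287876175492885], [0.4801140431153501, -0.030945513322712948, 0.19929851426846013], [0.5012396259559521, -0.022482317935391568, 0.21236427340284084]]
block ((0.49614188075065613, -0.036494042724370956), (0.05614935979247093, 0.06250341236591339), 22.602787017822266) [ 0.495  -0.0332  0.016 ] pinpoint [([0.4964, -0.0376, 0.0047], 0.92)] [([0.484, -0.0407, 0.1884], 0.65)]
block ((0.0, 0.0), (0.0, 0.0), 0.0) [nan nan nan] pinpoint [] []
(array([-0.003 , -0.0053,  0.0002]), array([173.5567,   1.373 ,   8.4604]))
  return _methods._mean(a, axis=axis, dtype=dtype,
  ret = um.true_divide(
```

{"fn": "play_rows", "kwargs": {"plan": [[10,1,4,-0.003,-0.005,0,1],[20,1.5,5,0,0,0,1],[30,0,0,0,0,0,1],[30,0,0,0,0,0,1],[30,0,0,0,0,0,1],[20,0,0,0,0,0,1],[15,0,0,0,0,0,1],[8,0,0,0,0,0,1],[3,0,0,0,0,0,1],[0,0,0,0,0,0,1],[0,0,0,0,0,0,1]]}}

```text
clock: 21.47
eef_pos: [0.4983, -0.0361, 0.0398]
tool_rot: [-0.069, 0.703, 0.068, 0.705]
ft_force: [0.6, 0.3, 0.0]
grip_width: 0.0082
```

```bash
python3 bl.py 2>/dev/null
```

```text
[ 0.4983 -0.0361  0.0398] [0.5828 0.3123 0.0384] [ 0.0037 -0.001  -1.    ]
scene 72 stamp pct [[0.4813267566817825, -0.04899290731007748, 0.028353915308829778], [0.4904714297963748, -0.026578045869417588, 0.03634080082761537], [0.5074980029805126, -0.017664536085900132, 0.04738575667800586]]
block ((0.49649274349212646, -0.03672671318054199), (0.05592578649520874, 0.06230107322335243), 22.396305084228516) [ 0.4884 -0.0263  0.0161] pinpoint [([0.4935, -0.0365, 0.0045], 0.58)] [([0.4926, -0.0353, 0.0249], 0.4)]
block ((0.0, 0.0), (0.0, 0.0), 0.0) [nan nan nan] pinpoint [([0.4557, -0.2431, 0.0067], 0.33)] [([0.4547, -0.2472, 0.0032], 0.62)]
(array([0.0027, 0.0034, 0.0017]), array([ 9.7519, -1.5199, -2.1461]))
```

{"fn": "play_rows", "kwargs": {"plan": [[4,0,0,0,0,0,1],[4,0,0,0,0,0,1],[1,0,0,0,0,0,1],[0,0,0,0,0,0,1],[0,0,0,0,0,0,1]]}}

```text
clock: 22.18
eef_pos: [0.4971, -0.0362, 0.0295]
tool_rot: [-0.069, 0.703, 0.068, 0.704]
ft_force: [0.8, 0.4, -0.4]
grip_width: 0.0077
```

{"fn": "play_rows", "kwargs": {"plan": [[1,0,0,0,0,0,1],[0.5,0,0,0,0,0,1],[0,0,0,0,0,0,1],[0,0,0,0,0,0,1]]}}

```text
clock: 22.52
eef_pos: [0.4975, -0.0363, 0.0284]
tool_rot: [-0.069, 0.703, 0.068, 0.704]
ft_force: [-0.5, 0.2, -0.2]
grip_width: 0.0076
```

{"fn": "play_rows", "kwargs": {"plan": [[1,0,0,0,0,0,1],[0,0,0,0,0,0,1],[0,0,0,0,0,0,1],[0,0,0,0,0,0,1]]}}

```text
clock: 22.85
eef_pos: [0.4975, -0.0363, 0.0283]
tool_rot: [-0.069, 0.703, 0.068, 0.705]
ft_force: [-2.6, -0.1, 7.7]
grip_width: 0.0079
```

{"fn": "play_rows", "kwargs": {"plan": [[0,0,0,0,0,0,0.6],[0,0,0,0,0,0,0.4],[0,0,0,0,0,0,0.2],[0,0,0,0,0,0,0],[0,0,0,0,0,0,0],[0,0,0,0,0,0,0],[-5,0,0,0,0,0,0],[-15,0,0,0,0,0,0],[-30,0,0,0,0,0,0],[-40,0,0,0,0,0,0],[-40,0,0,0,0,0,0],[-40,0,0,0,0,0,0],[0,0,-40,0,0,0,0],[0,0,-40,0,0,0,0],[0,0,-40,0,0,0,0],[0,0,0,0,0,0,0],[0,0,0,0,0,0,0]]}}

```text
clock: 24.27
eef_pos: [0.3772, -0.0594, 0.1974]
tool_rot: [-0.068, 0.703, 0.068, 0.704]
ft_force: [0.9, 0.3, 1.0]
grip_width: 0.0424
```

```bash
sed -i 's/np.linalg.norm(w-p,axis=-1)<.05)/np.linalg.norm(w-[.4965,-.037,.03],axis=-1)<.05)/; s/^    save(q.*/&; print([(t,np.round(x["centre"],3).tolist()) for t in ("mould_middle","mould_bottom","tape_roll","bead_pot","spool","glue_tube") for x in pinpoint(t,q)[:1]]); h=w[(a-g>50)\&(b-g>15)\&(a>b+15)\&(np.linalg.norm(w[...,:2]-[.457,-.249],axis=-1)<.09)]; print("mould",len(h),np.percentile(h[:,2],[5,50,95]) if len(h) else "")/' bl.py; python3 bl.py 2>/dev/null; python3 -c "
import cv2;a=cv2.imread('pics/scene7.png')[190:330,210:450];cv2.imwrite('pics/c7.png',cv2.resize(a,None,fx=3.3,fy=3.3,interpolation=2))"
```

```text
[ 0.3772 -0.0594  0.1974] [0.9188 0.2579 1.0241] [ 0.0019 -0.0008 -1.    ]
scene 112 stamp pct [[0.48052252843549065, -0.054967147146280246, 0.016953461413105587], [0.4931417937564644, -0.030929380754457614, 0.026085520579433252], [0.5079171126073526, -0.018244330015590993, 0.039070233307952965]]
block ((0.4959460496902466, -0.036184534430503845), (0.05642484873533249, 0.06165382266044617), 23.725326538085938) [ 0.484  -0.023   0.0159] pinpoint [([0.4956, -0.0364, 0.0057], 0.72)] [([0.4914, -0.0399, 0.0135], 0.63)]
[('mould_middle', [0.524, 0.266, 0.072]), ('mould_bottom', [0.545, 0.268, 0.045]), ('tape_roll', [0.661, -0.135, 0.003]), ('bead_pot', [0.637, -0.27, -0.001]), ('spool', [0.582, 0.423, 0.003]), ('glue_tube', [0.478, -0.425, 0.001])]
mould 257 [0.028  0.0352 0.0384]
top 69 stamp pct [[0.48255522528622685, -0.051765710694545254, 0.01915678739905613], [0.4969562537762946, -0.034135268743918826, 0.026054513214958996], [0.5134205146435599, -0.02109744782703989, 0.0382311850574167]]
block ((0.49732446670532227, -0.03755646198987961), (0.05578588321805, 0.05575672909617424), 22.196229934692383) [ 0.4934 -0.04    0.0154] pinpoint [] [([0.5424, 0.2691, 0.0501], 0.6)]
[('mould_middle', [0.53, 0.266, 0.075]), ('mould_bottom', [0.545, 0.27, 0.054]), ('tape_roll', [0.665, -0.139, -0.002]), ('bead_pot', [0.639, -0.273, -0.002]), ('spool', [0.585, 0.425, -0.002]), ('glue_tube', [0.48, -0.421, -0.002])]
mould 3 [0.0286 0.0319 0.0379]
(array([0.0009, 0.0017, 0.0012]), array([167.4443,  -1.7997, 121.2277]))
```

View pics/c7.png

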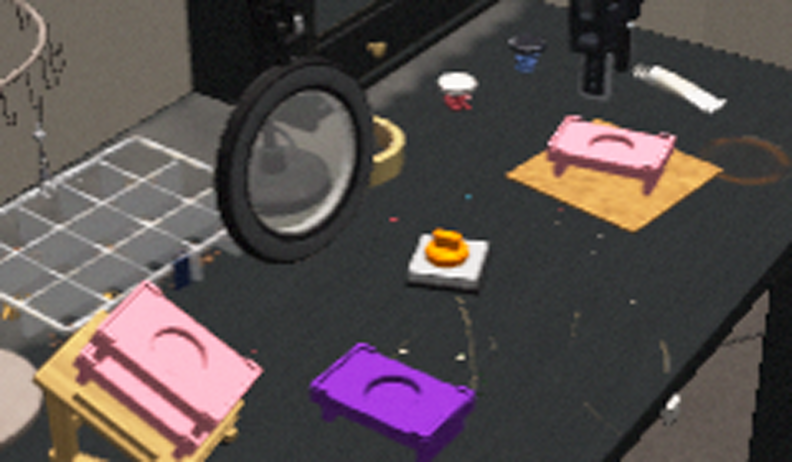

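The picture shows the stamp fin up in the middle of the block at (447,248) and the pink mould flat on the mat at (612,148). The other two moulds are still in the rack, and the arm is clear.

```bash
python3 -c "
from workcell import *
print(job_done())"
```

```text
the job is handed in; nothing more can be done
None
```

The job is handed in at about 24 s on the robot clock; no verdict was reported. I gripped the top mould across its sides, lifted it along the rack normal and set it on the cork mat. I then took the stamp by its fin and set it on the bench block. Both were lowered until the wrist force showed contact, then released.

**Top mould:** It is flat and feet down. After release its centre measured about (0.459, -0.243), roughly 6 mm from the mat's middle. Its plate top measured 35 mm up, where 34 mm is expected.

**Stamp:** It is fin up on the block. The scene and top depth readings put it at about (0.496, -0.037), within about 3 mm of the block's centre. The scene network's own estimate was about 6 mm off centre. All of these are inside the 15 mm limit.

**Other things:** In the last pictures the middle mould, tape, pot, spool, glue tube and block were all within 5 mm of their first readings. I took no starting reading of the bottom mould. It is still in the rack.

**Checks that disagreed:** While the arm blocked the top camera's view of the block, that camera's networks put the block and stamp on the mat. In the last picture the top network put the stamp at the rack. I set these aside because the depth data and the picture showed otherwise.

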